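# Shut and lock the peg basket

### The job

Shut the peg basket's flap, then lock it: take the grey locking key out of the jar's mouth, turn it so that its cross-pin fits the keyed hole under the flap's window, push it down fully home and give it a quarter turn, either way, so that the pin catches under the plate. Let go of it there. Leave the jar standing and do not disturb the soap dish, the brush or the two loose pegs.

Things in the scene. Friction and masses are not known exactly. Their poses are not given: they have to be found in the camera images.
- basket: White plastic peg basket, fixed to the bench, 200 x 200 mm, 95 mm high; origin under its centre, z up, x from its front edge to the hinge side, y along the front edge. Along the inside of its front edge an aluminium catch plate, 6 mm thick, lies flush with the rim (underside 89 mm above the bench, free space below); it has the keyed hole. Catch and hinge points have the same axes
- catch (a point): Centre of the keyed hole, at the level of the shut flap's top face: 100.5 mm above the bench, 5.5 mm above the catch plate; fixed to the basket, 34 mm behind its front face. The hole is a 21 mm square with two notches along y: 36 mm from notch end to notch end, notches 12 mm wide in x. The shut flap's window over it is 40 mm (y) x 25 mm (x). No stops: a key below turns freely
- flap (a joint): Angle of the basket's white flap (rad): 0 fully shut on the rim, growing as its front edge rises; starts half open. A plate 200 mm wide (y), 208 mm from hinge to free front edge, 5 mm thick, 0.12 kg. Its stiff hinge (0.25 N m) stays where left, so it must be pushed all the way down
- flap_hinge (a point): Middle of the flap's hinge line, on the basket's far edge, level with the shut flap's top face (100.5 mm above the bench). The hinge line runs along y; the shut flap extends from here towards -x. The window's centre is 166 mm from it
- key_grip (a point): Centre of the paddle of the loose grey plastic locking key (0.06 kg), z up along the key. The paddle is an upright plate 44 mm wide (y), 12 mm thick (x), 44 mm high, on a round flange 48 mm across, 5 mm thick, whose underside is 27 mm below this point. At the start the key hangs upright in the jar, flange on its rim, at any yaw. A half turn makes no difference
- key_pin (a point): Centre of the key's round cross-pin, 44.5 mm below the paddle's centre: 9 mm thick, 33 mm end to end along y (parallel to the paddle's width). It crosses a round shaft 18 mm thick that ends in a tapered tip 10.5 mm lower. Fully home, the flange lies on the shut flap and the pin is clear below the catch plate, free to turn
- jar: Small open glass jar, 70 mm high, 66 mm wide, mouth 48 mm outside and 40 mm inside, 0.35 kg, loose; origin at the centre of its underside, z up
- soap_dish: Low steel soap dish with soap, 75 x 110 x 22 mm (up to 26 mm with the soap), loose; origin at the centre of its underside. Bystander
- brush: Red plastic handled brush lying along its x axis, 200 mm long, up to 42 mm wide and 20 mm high, loose; origin under its middle. Bystander
- peg_a: Loose clothespin, 72 x 11 x 12 mm, lying on the bench; origin under its centre. Bystander
- peg_b: Loose clothespin, 72 x 11 x 12 mm, lying on the bench; origin under its centre. Bystander
There are look-alikes about, which are no part of the job. Leave any purple or red look-alike of the part that bears key_grip alone. What is shaped like the jar but purple is not meant.

How it is judged:
On the way, in this order (a step that is already met when the one before it is completed fails the run):
1. the flap is shut (value of joint flap below 0.03 rad), for 0.2 s.
2. the key has been threaded down through the flap's window and the keyed hole (z of key_grip in the frame of catch below 0.031 m and horizontal distance between key_grip and catch below 0.007 m and value of joint flap below 0.03 rad), for 0.05 s.
At the end, for the whole second after the job is handed in: The flap is shut (within 0.03 rad); the key stands upright (within 0.1 rad) in the keyed hole (centre within 6 mm), flange down on the flap (within 3 mm), its cross-pin turned across the notches (within 0.4 rad of a full quarter turn), and stays so; the jar stands upright (value of joint flap below 0.03 rad and z of key_grip in the frame of catch between 0.024 and 0.03 m and horizontal distance between key_grip and catch below 0.006 m and angle between each of key_grip, jar's own z axis and vertical below 0.1 rad and angle between the y axis of key_grip and the x axis of catch, either way round below 0.4 rad); the robot touches nothing.
It fails at once if the jar is tipped over (angle between jar's own z axis and vertical above 0.5 rad).
It fails at once if the soap dish, the brush or a loose peg is shoved by more than 20 mm (distance of any of soap_dish, brush, peg_a, peg_b from where it was at the start of the episode above 0.02 m).
It also fails if it takes over 61 s, if anything falls off the work surface, if the arm or the gripper's body presses on something with over 40 N, if the wrist force passes 120 N, or if a joint passes its speed limit or range.

### The arm

A 6-joint arm with a two-finger parallel gripper is mounted at the origin on the work surface. World frame = base frame: x ahead of the robot, y to its left, z up, the work surface at z = 0. Lengths are in m, angles in rad, forces in N, time in s.
With the tool pointing down it reaches from about 0.3 to 0.875 m from the base axis. Payload 6.4 kg.
Tool frame: the origin (TCP) lies midway between the tips of the shut fingers; the grasp point (between the pads) lies 19 mm behind it; z points along the fingers, y is the line along which they close (so a half turn about z gives the same grasp; the last joint's range is limited). The gripper opens to 88 mm and grips with 3 to 60 N. Pads are 18 mm wide; open, the fingers measure 123 mm over their backs; the gripper's body (75 mm by 187 mm) begins 45 mm behind the grasp point.
Start: joints at [0.91, 0.181, 1.607, -0, 1.354, -0.206], TCP at [0.253, 0.517, 0.239] pointing down, gripper open.
Joint ranges: [-2.99, 2.99], [-0.89, 2.07], [0.3, 2.58], [-1.14, 4.28], [0, 2.63], [-3.12, 3.12]. Speed limits (rad/s): [2.57, 2.57, 3.01, 3.14, 3.14, 3.14].

### API

Orientations are given as a unit quaternion [x, y, z, w].
In Python, from workcell import manip gives the robot as it stands.
- The arm moves only by the tool servo_tool, never from a script. Its argument "series" is a list of rows, each a list of 3 entries, a list of its own where there are three numbers: the shift along the tool's x, y, z in units of 40 mm (1.0 is 40 mm), then the turn, a rotation vector about the tool's x, y, z in units of 6 degrees (1.0 is 6 degrees), then the closure, from -1 (fully open) to 1 (shut), so that 0 is half open. A call has 1 to 8 rows; each row shifts and turns the commanded pose from where the row before left it, along the tool's axes as they then stand; what a row does not reach is not made up. A row lasts 1/8 s, in which the tool goes at most 62.5 mm and 10.7 degrees, less where a joint would pass 70% of its speed; a pose out of reach is approached as far as the arm can. A call is refused whole if a number of a shift passes 1 or a number of a turn 1, either way. A call with a gripper value outside its range is refused whole. The fingers move at their own pace and stop on an object; "squeeze" is the grip in N (left out, the last holds). Time passes only in rows, so rows that do not move let the fingers close. It gives the time, the measured TCP pose, the force, the opening and the grip force at its end, in the units of the state.
- manip.get_obs(): the state, without advancing time (a new reading comes with each control period).
- manip.grab_frame(name): name is "scene" or "top" or "wrist"; returns a dict with "color" (420x560x3 uint8, red, green, blue), "camera_matrix" (3x3 intrinsics, pixels), "distortion" ([k1, k2, p1, p2, k3] as OpenCV has them; the pictures are not rectified), "pose" (4x4, takes a point from camera to world coordinates). Camera axes: x right, y down, z forward; pixel columns grow to the right and rows downward; lengths in m; the calibration is good to about 2 mm. A picture is of the moment at which its call begins. There is no depth.
- manip.job_done(): hands the job in; it is judged then, once.
The state is a dict: "clock": time; "qpos": joint angles; "joint_velocities": joint speeds; "joint_torque": joint torques, N m; "ee_pos": TCP position; "tool_rot": TCP orientation; "force": force on the tool from outside, world axes, zero at the start; "ft_torque": the same for the moment, N m; "opening": finger opening in m; "gripper_force": force on a finger pad.
Only numpy, scipy, OpenCV 4.12 (cv2) and the standard library are available. Lean on these libraries where they do the work, as an engineer would, in place of code of your own. Each camera call takes 0.05 s, during which the arm holds its last target. There are 200 camera calls.

## Working session

There is one attempt and no reset: what is moved stays moved. The work goes in short steps, Python scripts to look and compute and a tool call to move; the robot and the scene stay as the last step left them, time stands still between calls to the robot, and variables do not carry over. Pictures are saved under pics/ and viewed, at most 10 in all, crops included, and the job is handed in when it is done.

Besides the shell and the picture viewer there is one more tool, called after "Emit:" as name(argument=value, ...) on one line, values as JSON. servo_tool: Moves the arm, as the interface text tells. Its arguments: {"type":"object","properties":{"series":{"type":"array"},"squeeze":{"type":"number"}},"required":["series"]}

```bash
mkdir -p pics; cat > h.py <<'E'
import numpy as np, cv2
from scipy.spatial.transform import Rotation as R
from workcell import manip
def grab(n,save=None):
    f=manip.grab_frame(n)
    if save: cv2.imwrite('pics/'+save,f['color'][:,:,::-1])
    return f
def ray(f,uv):
    K=np.array(f['camera_matrix'],float);d=np.array(f['distortion'],float);T=np.array(f['pose'])
    p=cv2.undistortPoints(np.array(uv,float).reshape(-1,1,2),K,d).reshape(-1,2)
    D=np.c_[p,np.ones(len(p))]@T[:3,:3].T
    return T[:3,3],D
def onz(f,uv,z):
    o,D=ray(f,uv); return o+D*((z-o[2])/D[:,2])[:,None]
def proj(f,P):
    K=np.array(f['camera_matrix'],float);d=np.array(f['distortion'],float);T=np.linalg.inv(np.array(f['pose']))
    return cv2.projectPoints(np.array(P,float).reshape(-1,1,3),cv2.Rodrigues(T[:3,:3])[0],T[:3,3],K,d)[0].reshape(-1,2)
def tri(f1,u1,f2,u2):
    o1,d1=ray(f1,[u1]);o2,d2=ray(f2,[u2]);d1=d1[0];d2=d2[0]
    s=np.linalg.lstsq(np.c_[d1,-d2],o2-o1,rcond=None)[0]
    a=o1+d1*s[0];b=o2+d2*s[1];return (a+b)/2,np.linalg.norm(a-b)
E
python3 - <<'E'
from h import *
a=grab('scene');b=grab('top')
cv2.imwrite('pics/scene.png',a['color'][:,:,::-1]);cv2.imwrite('pics/top.png',b['color'][:,:,::-1])
for f in(a,b):print(np.round(f['pose'],3),np.round(f['camera_matrix'],1))
print(manip.get_obs())
E
```

```text
[[ 0.745  0.439 -0.502  1.175]
 [ 0.667 -0.5    0.553 -0.606]
 [-0.009 -0.747 -0.665  0.88 ]
 [ 0.     0.     0.     1.   ]] [[512.    0.  277.7]
 [  0.  512.  203.4]
 [  0.    0.    1. ]]
[[-0.000e+00 -9.900e-01  1.440e-01  3.750e-01]
 [-1.000e+00  1.000e-03  4.000e-03  6.300e-02]
 [-4.000e-03 -1.440e-01 -9.900e-01  1.363e+00]
 [ 0.000e+00  0.000e+00  0.000e+00  1.000e+00]] [[495.5   0.  279. ]
 [  0.  495.5 200.9]
 [  0.    0.    1. ]]
{'clock': 0.1, 'qpos': array([ 9.09701428e-01,  1.81468853e-01,  1.60786558e+00,  3.29530832e-06,
        1.35379700e+00, -2.06316575e-01]), 'joint_velocities': array([-4.41940930e-04, -1.49936216e-03, -8.81406674e-04,  7.49041166e-04,
       -8.49267715e-05,  8.11875408e-04]), 'joint_torque': array([-1.48396903e-04, -4.34823632e+01, -3.42692757e+01,  7.04714446e-02,
        3.40583478e-02, -3.44187799e-05]), 'ee_pos': array([0.25227796, 0.51618687, 0.23791955]), 'tool_rot': array([ 2.25434944e-01,  9.74257920e-01, -6.97481001e-04, -3.24785999e-04]), 'force': array([ 0.28155138, -0.51679977, -0.22047674]), 'ft_torque': array([-0.04247829,  0.05697676,  0.01304982]), 'gripper_force': 0.0, 'opening': 0.08832187767360238}
```

View pics/scene.png

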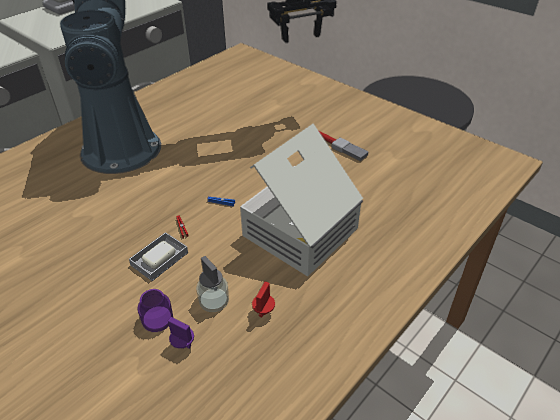

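View pics/top.png

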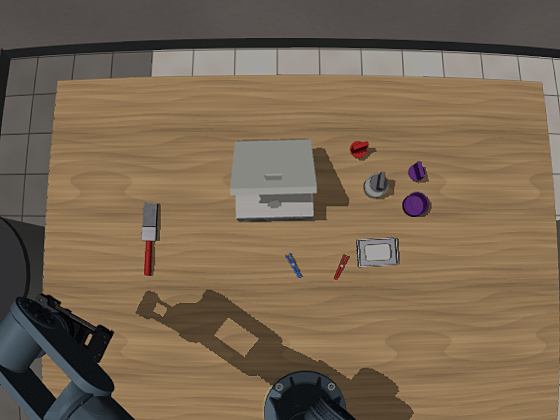

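The top view shows the basket around (274,180), its hinge on the far side. The grey key is in the glass jar at (376,186), with the red key at (360,149), the purple key at (417,171), the purple jar at (416,204), the dish at (378,251), pegs at (293,265) and (341,266), and the brush at (150,240). Next I'll zoom in for corner pixels.

```bash
python3 - <<'E'
import cv2,numpy as np
s=cv2.imread('pics/scene.png');t=cv2.imread('pics/top.png')
a=cv2.resize(t[130:230,225:425],None,fx=4,fy=3.0,interpolation=cv2.INTER_CUBIC)
b=cv2.resize(s[120:320,190:370],None,fx=4,fy=3*0.5*1,interpolation=cv2.INTER_CUBIC)
b=cv2.resize(s[120:320,190:370],(360,400)) if 0 else b
im=np.zeros((600,800,3),np.uint8);im[:300]=a;im[300:,:720]=b
cv2.imwrite('pics/c1.png',im)
E
```

```text
(no output)
```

View pics/c1.png

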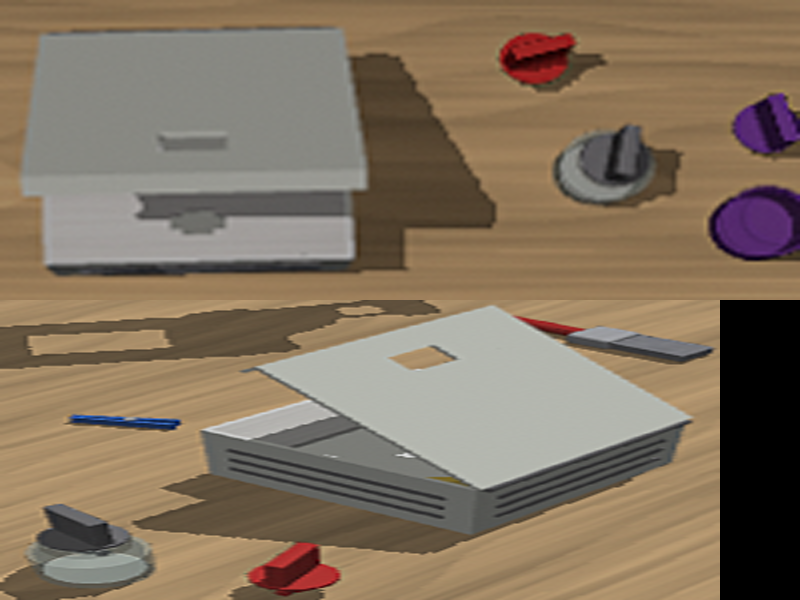

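The crop gives, in the top view, hinge corners (235,142) and (311,140), front rim corners (236,218) and (314,217), the hole at (274.5,204), and the key at about (380,184).

```bash
python3 - <<'E'
from h import *
b=grab('top');a=grab('scene')
np.set_printoptions(precision=4,suppress=True)
print('hinge',onz(b,[[235,142.2],[311.2,140]],.1005))
print('front',onz(b,[[236.2,218.2],[313.8,217]],.095))
print('hole',onz(b,[[274.5,204]],.095))
print('key',onz(b,[[380,184]],.097))
# scene: near corner hinge y- : crop (485,489)->; front y- rim corner crop(203,431)
sc=lambda u,v:(190+u/4,120+(v-300)/1.5)
print('scene front-right rim',onz(a,[sc(203,431)],.095),'hinge-right',onz(a,[sc(485,489)],.1005),'hinge left',onz(a,[sc(691,421)],.1005))
# jar glass ellipse & key
print('flange scene',onz(a,[sc(85,537)],.0725))
# flap front corners triangulate
print(tri(b,(231,193.5),a,sc(492,306)),tri(b,(316.2,192.5),a,sc(258,368)))
for n,u in dict(brush=(150,240),pega=(293,265),pegb=(341,266),dish=(378,251),purp=(416,204),red=(360,149),pk=(417,171)).items(): print(n,onz(b,[u],.02))
hs=cv2.cvtColor(b['color'],cv2.COLOR_RGB2HSV)
E
```

```text
hinge [[ 0.715   0.1836  0.1005]
 [ 0.7206 -0.017   0.1005]]
front [[ 0.5145  0.1782  0.095 ]
 [ 0.5175 -0.0219  0.095 ]]
hole [[0.5514 0.0794 0.095 ]]
key [[ 0.6037 -0.1963  0.097 ]]
scene front-right rim [[ 0.528  -0.0202  0.095 ]] hinge-right [[ 0.7287 -0.0125  0.1005]] hinge left [[0.7272 0.1768 0.1005]]
flange scene [[ 0.6161 -0.1954  0.0725]]
(array([0.5615, 0.1829, 0.2328]), np.float64(0.01273005981775034)) (array([ 0.5641, -0.0142,  0.2294]), np.float64(0.013121313788026142))
brush [[0.462  0.4227 0.02  ]]
pega [[0.3957 0.0303 0.02  ]]
pegb [[ 0.3925 -0.0996  0.02  ]]
dish [[ 0.4324 -0.2016  0.02  ]]
purp [[ 0.5615 -0.3121  0.02  ]]
red [[ 0.7172 -0.1588  0.02  ]]
pk [[ 0.655  -0.3191  0.02  ]]
```

```bash
cat >> h.py <<'E'
def plan(P,yaw=None,n=None):
    """shift (tool axes, units) for going straight to P, and turn about tool z (units) to bring tool y to angle yaw (mod pi)"""
    o=manip.get_obs();Rt=R.from_quat(o['tool_rot']).as_matrix()
    d=Rt.T@(np.array(P)-o['ee_pos'])/.04
    ty=np.arctan2(Rt[1,1],Rt[0,1])
    print('clock',round(o['clock'],2),'tcp',np.round(o['ee_pos'],4),'tool y deg',round(np.degrees(ty),1),'tilt',np.round(Rt[:,2],4),'F',np.round(o['force'],1))
    print('shift units',np.round(d,3),'rows>=',np.ceil(np.max(abs(d))/1))
    if yaw is not None:
        e=(yaw-ty+np.pi/2)%np.pi-np.pi/2
        print('turn z units',round(-np.degrees(e)/6,3))
E
python3 - <<'E'
from h import *
f=grab('wrist');o=manip.get_obs();Rt=R.from_quat(o['tool_rot']).as_matrix()
T=np.array(f['pose']);print('cam in tool',np.round(Rt.T@(T[:3,3]-o['ee_pos']),4),np.round(Rt.T@T[:3,:3],3),f['camera_matrix'])
plan([.60,.13,.265])
E
```

```text
cam in tool [ 0.0721 -0.0004 -0.1447] [[ 0.001 -0.96  -0.281]
 [ 1.     0.001  0.002]
 [-0.002 -0.281  0.96 ]] [[334.16915604   0.         281.68246339]
 [  0.         334.16915604 213.29693782]
 [  0.           0.           1.        ]]
clock 0.25 tcp [0.2524 0.5164 0.2383] tool y deg 63.9 tilt [-5.e-04 -7.e-04 -1.e+00] F [0.1 1.1 0.5]
shift units [-12.049  -4.86   -0.666] rows>= 13.0
```

Emit:
servo_tool(series=[[[-0.8,-0.3,-0.34],[0,0,0],1],[[-0.86,-0.35,-0.34],[0,0,0],1],[[-0.86,-0.35,0],[0,0,0],1],[[-0.86,-0.35,0],[0,0,0],1],[[-0.86,-0.35,0],[0,0,0],1],[[-0.86,-0.35,0],[0,0,0],1],[[-0.86,-0.35,0],[0,0,0],1],[[-0.86,-0.35,0],[0,0,0],1]], squeeze=20)

```text
clock: 1.25
ee_pos: [0.45, 0.2969, 0.2659]
tool_rot: [0.225, 0.974, 0.0, -0.0]
force: [0.4, 0.0, 0.6]
opening: 0.0103
gripper_force: 0.0
```

Emit:
servo_tool(series=[[[-0.86,-0.35,0],[0,0,0],1],[[-0.86,-0.35,0],[0,0,0],1],[[-0.86,-0.35,0],[0,0,0],1],[[-0.86,-0.35,0],[0,0,0],1],[[-0.86,-0.35,0],[0,0,0],1],[[-0.86,-0.35,0],[0,0,0],1],[[0,0,0],[0,0,0],1]])

```text
clock: 2.12
ee_pos: [0.599, 0.1297, 0.2654]
tool_rot: [0.227, 0.974, -0.0, -0.0]
force: [0.2, -0.1, 0.5]
opening: 0.0001
gripper_force: 0.0
```

```bash
python3 - <<'E'
from h import *
plan([.60,.13,.12])
E
```

```text
clock 2.12 tcp [0.599  0.1297 0.2654] tool y deg 63.8 tilt [-4.e-04 -4.e-04 -1.e+00] F [ 0.2 -0.1  0.5]
shift units [-0.02   0.02   3.634] rows>= 4.0
```

Emit:
servo_tool(series=[[[0,0,0.6],[0,0,0],1],[[0,0,0.6],[0,0,0],1],[[0,0,0.6],[0,0,0],1],[[0,0,0.6],[0,0,0],1],[[0,0,0.6],[0,0,0],1],[[0,0,0.5],[0,0,0],1],[[0,0,0.4],[0,0,0],1],[[0,0,0.1],[0,0,0],1]])

```text
clock: 3.12
ee_pos: [0.5972, 0.132, 0.1048]
tool_rot: [0.225, 0.974, -0.0, -0.001]
force: [-1.3, 0.3, 1.2]
opening: 0.0003
gripper_force: 0.5
```

Emit:
servo_tool(series=[[[0,0,0.1],[0,0,0],1],[[0,0,0.06],[0,0,0],1]])

```text
clock: 3.38
ee_pos: [0.5983, 0.1319, 0.1008]
tool_rot: [0.225, 0.974, 0.0, 0.0]
force: [-7.4, -0.2, 16.1]
opening: 0.0003
gripper_force: 8.2
```

Emit:
servo_tool(series=[[[0,0,0],[0,0,0],1],[[0,0,0],[0,0,0],1],[[0,0,-0.6],[0,0,0],1],[[0.4,-0.7,-1],[0,0,0],-1],[[0.4,-0.7,-1],[0,0,0],-1],[[0,0,-0.4],[0,0,0],-1],[[0,0,0],[0,0,0],-1]])

```text
clock: 4.25
ee_pos: [0.5459, 0.0956, 0.2212]
tool_rot: [0.226, 0.974, 0.0, 0.002]
force: [0.1, -0.7, -0.5]
opening: 0.0384
gripper_force: 0.0
```

```bash
python3 - <<'E'
from h import *
f=grab('wrist','w1.png')
plan([.55,.08,.22])
np.set_printoptions(precision=2,suppress=True)
print(proj(f,[[.552,.08,.1005],[.6037,-.196,.097]]))
E
```

```text
clock 4.3 tcp [0.5452 0.0957 0.2196] tool y deg 63.9 tilt [ 1.3e-03  1.0e-04 -1.0e+00] F [-0.   0.7 -1.2]
shift units [-0.281 -0.3   -0.01 ] rows>= 1.0
[[267.61 220.26]
 [ 50.26 374.91]]
```

View pics/w1.png

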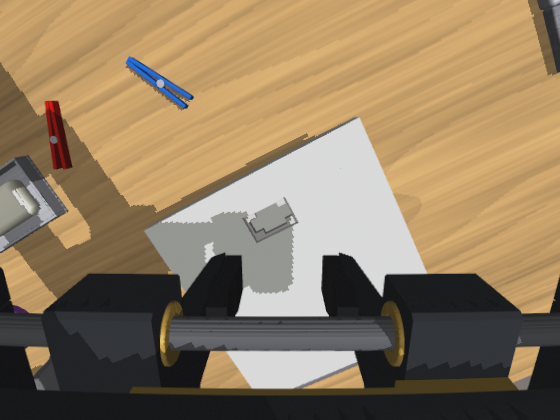

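The flap is shut, with front corners at (146,230) and (360,118) and the window around (271,220), its corners at about (244,219), (285,198), (298,221) and (257,241).

```bash
python3 - <<'E'
from h import *
f=grab('wrist');g=cv2.cvtColor(f['color'],cv2.COLOR_RGB2GRAY)
c=np.array([[146.5,230.5],[360,117.5]],np.float32)
np.set_printoptions(precision=4,suppress=True)
P=onz(f,c,.1005);print(P)
y=P[1]-P[0];print('len',np.linalg.norm(y),'yaw',np.degrees(np.arctan2(-y[0],y[1])))
yh=y[:2]/np.linalg.norm(y[:2]);xh=np.array([yh[1],-yh[0]])
print('catch from front edge',P.mean(0)[:2]+xh*.042)
W=onz(f,[[244,219],[285,198],[298,221],[257,242]],.1005);print(W,W.mean(0))
t=grab('top'); print('top hole px',proj(t,[[*W.mean(0)[:2],.1005]]))
im=g[185:255,230:310]; 
im=cv2.resize(im,None,fx=7,fy=7,interpolation=cv2.INTER_CUBIC)
tt=cv2.resize(t['color'][130:230,225:325,::-1],None,fx=5,fy=5,interpolation=cv2.INTER_CUBIC)
o=np.zeros((500,800,3),np.uint8);o[:490,:300]=0
o[:350,:400]=cv2.cvtColor(cv2.resize(im,(400,350)),cv2.COLOR_GRAY2BGR);o[:400,400:]=cv2.resize(tt,(400,400))
cv2.imwrite('pics/c2.png',o)
plan([.56,-.19,.24],np.radians(73))
E
```

```text
[[ 0.5138 -0.0154  0.1005]
 [ 0.5078  0.1808  0.1005]]
len 0.19624903384998418 yaw 1.7371023257681326
catch from front edge [0.5528 0.084 ]
[[0.5409 0.0634 0.1005]
 [0.5397 0.1017 0.1005]
 [0.5621 0.1028 0.1005]
 [0.5637 0.0638 0.1005]] [0.5516 0.0829 0.1005]
top hole px [[273.1183 203.6421]]
clock 4.4 tcp [0.5442 0.0959 0.2179] tool y deg 64.0 tilt [-0.0022  0.0002 -1.    ] F [-0.2  0.8 -1.1]
shift units [-3.491 -6.248 -0.554] rows>= 7.0
turn z units -1.506
```

View pics/c2.png

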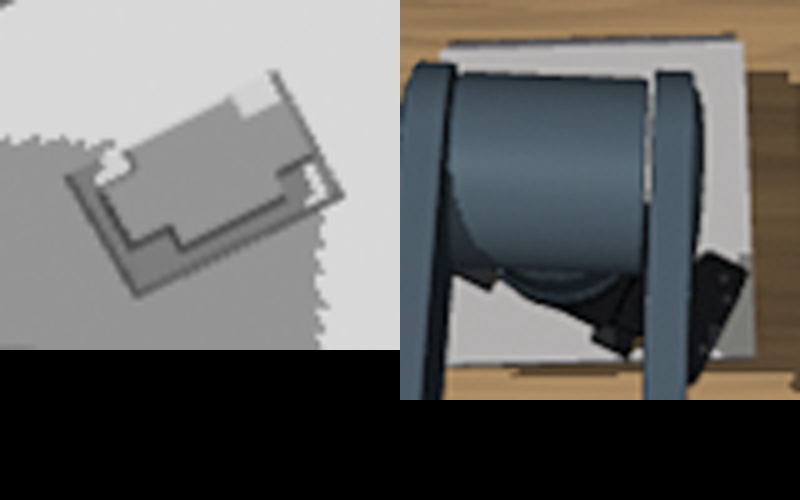

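Emit:
servo_tool(series=[[[-0.57,-0.73,0],[0,0,0],-1],[[-0.57,-0.73,0],[0,0,0],-1],[[-0.58,-0.74,0],[0,0,0],-1],[[-0.58,-0.74,0],[0,0,0],-1],[[-0.57,-0.74,0],[0,0,0],-1],[[-0.58,-0.73,0],[0,0,0],-1],[[-0.57,-0.74,0],[0,0,0],-1],[[-0.58,-0.73,0],[0,0,0],-1]])

```text
clock: 5.4
ee_pos: [0.6064, -0.1973, 0.2172]
tool_rot: [0.225, 0.974, 0.0, -0.001]
force: [0.1, -0.6, 0.9]
opening: 0.0881
gripper_force: 0.0
```

Emit:
servo_tool(series=[[[0,0,0],[0,0,-0.7],-1],[[0,0,0],[0,0,-0.8],-1],[[0,0,0],[0,0,0],-1],[[0,0,0],[0,0,0],-1]])

```text
clock: 5.9
ee_pos: [0.6063, -0.1962, 0.2183]
tool_rot: [0.149, 0.989, 0.0, -0.001]
force: [-0.3, -0.0, 1.2]
opening: 0.0883
gripper_force: 0.0
```

```bash
python3 - <<'E'
from h import *
f=grab('wrist','w2.png')
o=np.zeros((420,800,3),np.uint8);o[:,:560]=f['color'][:,:,::-1]
u=proj(f,[[.606,-.196,.1]])[0].astype(int);print(u)
c=f['color'][u[1]-60:u[1]+60,u[0]-40:u[0]+40,::-1]
o[:360,560:]=cv2.resize(c,(240,360),interpolation=cv2.INTER_CUBIC);cv2.imwrite('pics/w2c.png',o)
plan([.606,-.196,.2])
E
```

```text
[281 207]
clock 5.95 tcp [ 0.6064 -0.1962  0.2187] tool y deg 72.9 tilt [-1.e-03  6.e-04 -1.e+00] F [ 0.1 -0.2 -0.5]
shift units [0.011 0.002 0.467] rows>= 1.0
```

View pics/w2c.png

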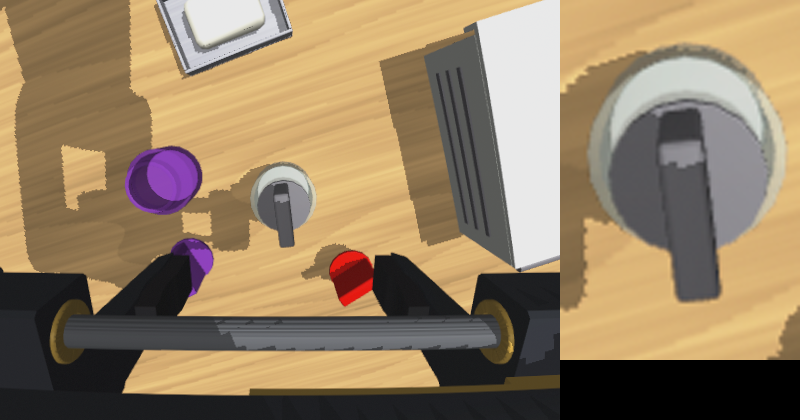

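The wrist view shows the grey key in the jar, its paddle's top face with corners at about (275,201), (290,201), (294,246) and (279,247). The look-alikes and basket are clear of the fingers.

```bash
python3 - <<'E'
from h import *
np.set_printoptions(precision=4,suppress=True)
f=grab('wrist')
P=onz(f,[[275,201],[289.7,201],[294.3,246],[279.3,247]],.119);print(P,P.mean(0))
d=P[2]+P[3]-P[0]-P[1];print('len',np.linalg.norm(d)/2,'width',np.linalg.norm(P[0]-P[1]))
w=np.arctan2(d[1],d[0]);print('width dir',np.degrees(w))
print('flange',onz(f,[[241+(688-560)/3,147+177/3]],.075))
plan([*P.mean(0)[:2],.083],w+np.pi/2)
E
```

```text
[[ 0.5953 -0.198   0.119 ]
 [ 0.5985 -0.1874  0.119 ]
 [ 0.6345 -0.1943  0.119 ]
 [ 0.6318 -0.2058  0.119 ]] [ 0.615  -0.1964  0.119 ]
len 0.03701132072173382 width 0.011089203439725142
width dir -11.588894199032481
flange [[ 0.6123 -0.196   0.075 ]]
clock 6.0 tcp [ 0.6065 -0.1962  0.219 ] tool y deg 72.9 tilt [-0.0007  0.0004 -1.    ] F [-0.5  1.2  0.1]
shift units [-0.208  0.059  3.399] rows>= 4.0
turn z units -0.917
```

Emit:
servo_tool(series=[[[-0.13,0.04,0.4],[0,0,0],-1],[[0,0,0.6],[0,0,-0.9],-1],[[0,0,0.6],[0,0,0],-0.3],[[0,0,0.6],[0,0,0],-0.3],[[0,0,0.6],[0,0,0],-0.3],[[0,0,0.4],[0,0,0],-0.3],[[0,0,0.15],[0,0,0],-0.3],[[0,0,0],[0,0,0],-0.3]])

```text
clock: 7.0
ee_pos: [0.612, -0.1966, 0.0854]
tool_rot: [0.102, 0.995, 0.0, -0.0]
force: [0.0, -0.2, -1.3]
opening: 0.057
gripper_force: 0.0
```

```bash
python3 - <<'E'
from h import *
f=grab('wrist','w3.png')
plan([.612,-.196,.083])
E
```

```text
clock 7.05 tcp [ 0.6124 -0.1967  0.086 ] tool y deg 78.3 tilt [ 8.e-04 -4.e-04 -1.e+00] F [ 0.4  0.6 -0.2]
shift units [0.012 0.016 0.076] rows>= 1.0
```

View pics/w3.png

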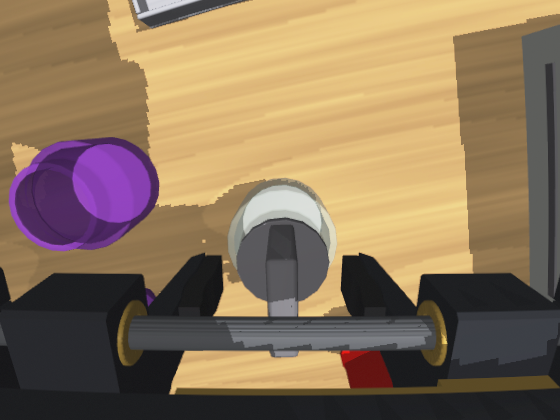

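The paddle sits centred between the fingers at column 283 and is aligned, so I'll grip it and lift.

Emit:
servo_tool(series=[[[0,0,0.05],[0,0,0],1],[[0,0,0],[0,0,0],1],[[0,0,0],[0,0,0],1],[[0,0,0],[0,0,0],1],[[0,0,0],[0,0,0],1],[[0,0,0],[0,0,0],1]], squeeze=35)

```text
clock: 7.8
ee_pos: [0.612, -0.1966, 0.0836]
tool_rot: [0.102, 0.995, -0.0, 0.0]
force: [-0.1, 0.1, 0.5]
opening: 0.0118
gripper_force: 35.0
```

Emit:
servo_tool(series=[[[0,0,-0.2],[0,0,0],1],[[0,0,-0.3],[0,0,0],1],[[0,0,-0.4],[0,0,0],1],[[0,0,-0.5],[0,0,0],1],[[0,0,-0.6],[0,0,0],1],[[0,0,-0.8],[0,0,0],1],[[0,0,-0.8],[0,0,0],1],[[0,0,0],[0,0,0],1]])

```text
clock: 8.8
ee_pos: [0.6138, -0.1975, 0.2321]
tool_rot: [0.101, 0.995, -0.001, 0.004]
force: [0.7, 0.4, -2.2]
opening: 0.0119
gripper_force: 35.0
```

```bash
python3 - <<'E'
from h import *
a=grab('scene');t=grab('top');f=grab('wrist')
o=np.zeros((600,800,3),np.uint8)
o[:,:400]=cv2.resize(a['color'][170:320,150:250,::-1],(400,600),interpolation=cv2.INTER_CUBIC)
o[:300,400:]=cv2.resize(f['color'][:,:,::-1],(400,300))
cv2.imwrite('pics/s2.png',o)
plan([.552,.083,.235],np.radians(1.7))
E
```

```text
clock 8.95 tcp [ 0.6113 -0.1962  0.2264] tool y deg 78.3 tilt [-1.5e-03  8.0e-04 -1.0e+00] F [-0.7  0.1 -0.9]
shift units [ 2.862  6.537 -0.208] rows>= 7.0
turn z units 12.773
```

View pics/s2.png

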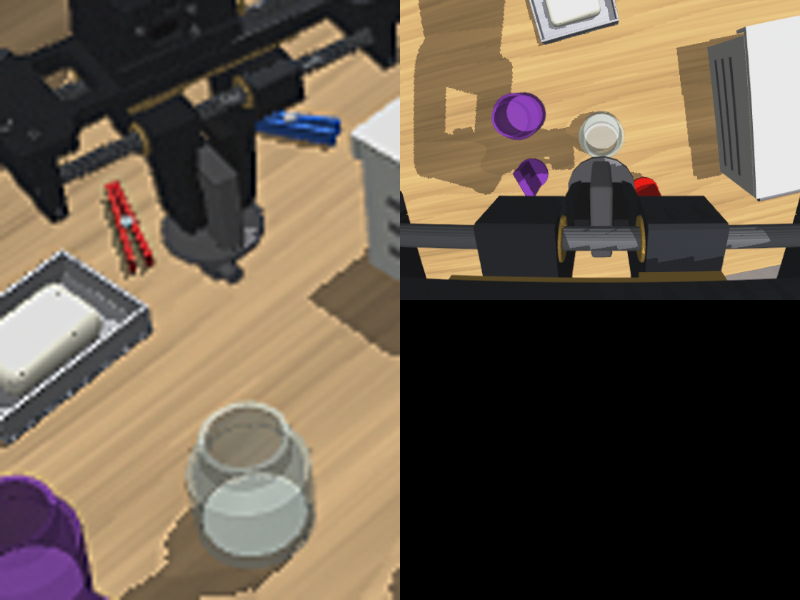

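The key is held upright, the jar is standing empty, and the bystanders haven't moved. Next I'll measure how far the key sits off the TCP along the paddle's width.

```bash
python3 - <<'E'
from h import *
np.set_printoptions(precision=4,suppress=True,linewidth=200)
f=grab('wrist');g=cv2.cvtColor(f['color'],cv2.COLOR_RGB2GRAY).astype(int)
print('col300 rows205-235',g[205:235,300]);print('col283 205-235',g[205:235,283]);print('col283 rows330-370',g[330:370,283])
print('row255 cols 220-250',g[255,220:250],'320-345',g[255,316:345])
o=manip.get_obs();Rt=R.from_quat(o['tool_rot']).as_matrix();T=np.array(f['pose'])
def tool(uv,zt):
    c,D=ray(f,uv);c=Rt.T@(c-o['ee_pos']);D=D@Rt;return c+D*((zt-c[2])/D[:,2])[:,None]
print('flange top edge',tool([[283,215],[283,217],[283,219],[283,221]],.0086))
print('flange sides',tool([[237,259],[329,259]],.0086))
print('paddle far end',tool([[283,352],[283,355],[283,358]],-.0354))
E
```

```text
col300 rows205-235 [116 114 116 129 148 156 164 169 189 202 190 186 183 183 179 181 171  84  72 107 158 144 143 142 134  97  86  86  86  86]
col283 205-235 [192 190 190 186 159 113 119 142 145 142 129 120 117  96  55  62  77  89  86  86  81  54  54  55  55  55  54  55  55  55]
col283 rows330-370 [116  92  91 104 108 106 104 118 122 118 118 117 115 115 112 111 111 100  73  64  68  80  84  83  84  84  83  83  82  74 138 181 187 185 186 186 184 186 186 185]
row255 cols 220-250 [183 183 182 182 183 183 183 184 184 184 185 185 186 186 187 154 101  84  86  85  86  85  81  77  56  51  36  28  28  27] 320-345 [29 28 37 60 73 76 80 84 85 85 84 65 79 89 89 88 89 89 89 89 88 89 88 89 89 89 89 90 89]
flange top edge [[0.0259 0.0004 0.0086]
 [0.0249 0.0004 0.0086]
 [0.0239 0.0004 0.0086]
 [0.0228 0.0004 0.0086]]
flange sides [[ 0.0028 -0.0226  0.0086]
 [ 0.0029  0.0235  0.0086]]
paddle far end [[-0.0174  0.0003 -0.0354]
 [-0.0188  0.0003 -0.0354]
 [-0.0203  0.0003 -0.0354]]
```

Emit:
servo_tool(series=[[[0.32,0.66,0],[0,0,0],1],[[0.32,0.66,0],[0,0,0],1],[[0.33,0.66,0],[0,0,0],1],[[0.33,0.66,0],[0,0,0],1],[[0.32,0.66,0],[0,0,0],1],[[0.33,0.67,0],[0,0,0],1],[[0.32,0.66,0],[0,0,0],1],[[0.33,0.66,0],[0,0,0],1]])

```text
clock: 10.0
ee_pos: [0.5516, 0.0327, 0.2258]
tool_rot: [0.102, 0.995, 0.0, -0.001]
force: [1.4, -0.3, -0.9]
opening: 0.0116
gripper_force: 35.0
```

Emit:
servo_tool(series=[[[0,0,0],[0,0,0.9],1],[[0,0,0],[0,0,0.9],1],[[0,0,0],[0,0,0.9],1],[[0,0,0],[0,0,0.9],1],[[0,0,0],[0,0,0.9],1],[[0,0,0],[0,0,0.9],1],[[0,0,0],[0,0,0.9],1],[[0,0,0],[0,0,0.9],1]])

```text
clock: 11.0
ee_pos: [0.5519, 0.0318, 0.2257]
tool_rot: [0.462, 0.887, -0.001, -0.001]
force: [-0.5, -0.1, -1.1]
opening: 0.0114
gripper_force: 35.0
```

Emit:
servo_tool(series=[[[0,0,0.3],[0,0,0.9],1],[[0,0,0.3],[0,0,0.9],1],[[0,0,0],[0,0,0.9],1],[[0,0,0],[0,0,0.9],1],[[0,0,0],[0,0,0.9],1],[[0,0,0],[0,0,0.9],1],[[0,0,0],[0,0,0.2],1],[[0,0,0],[0,0,0],1]])

```text
clock: 12.0
ee_pos: [0.5524, 0.0317, 0.2027]
tool_rot: [0.697, 0.717, -0.0, -0.001]
force: [0.3, 0.5, -0.9]
opening: 0.0114
gripper_force: 35.0
```

```bash
python3 - <<'E'
from h import *
f=grab('wrist');print(proj(f,[[.5525,.083,.1005]]))
o=np.zeros((600,800,3),np.uint8)
o[:300,:400]=cv2.resize(f['color'][:,:,::-1],(400,300))
u=proj(f,[[.5525,.083,.1005]])[0].astype(int);x0,y0=u[0]-50,u[1]-37;print(x0,y0)
o[:600,400:]=cv2.resize(f['color'][y0:y0+75,x0:x0+100,::-1],(400,300),interpolation=cv2.INTER_CUBIC).repeat(2,0)
cv2.imwrite('pics/w4.png',o)
plan([.5525,.083,.18],np.radians(1.7))
E
```

```text
[[283.46330099 145.75676469]]
233 108
clock 12.05 tcp [0.5525 0.0317 0.2029] tool y deg 1.6 tilt [-1.e-03  1.e-04 -1.e+00] F [-1.2  0.4 -1. ]
shift units [1.282 0.037 0.573] rows>= 2.0
turn z units -0.013
```

View pics/w4.png

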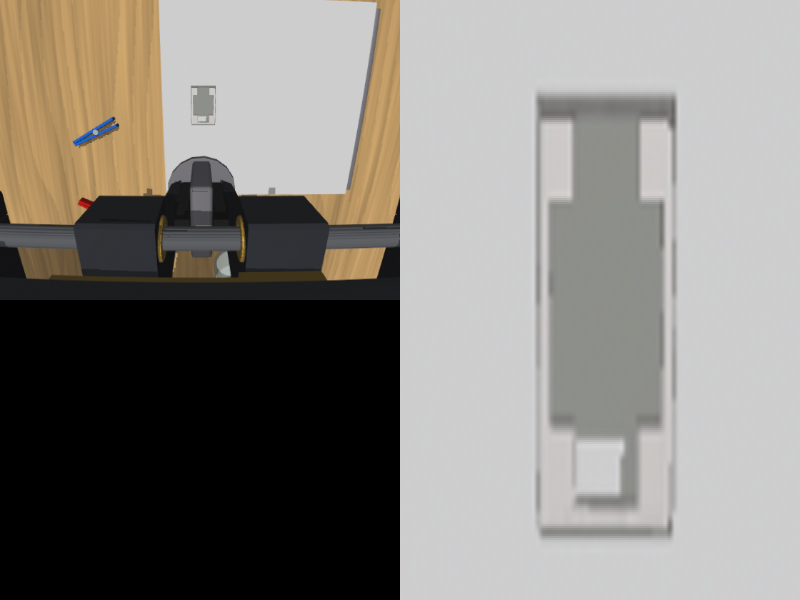

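The view shows the window at px x 267.5–301.5 and y 120–174.6. The hole's square is at x 270.2–298.5 and y 133–161, with the notches at x 276.2–292.8.

```bash
python3 - <<'E'
from h import *
np.set_printoptions(precision=4,suppress=True,linewidth=200)
f=grab('wrist')
o=manip.get_obs();Rt=R.from_quat(o['tool_rot']).as_matrix()
W=onz(f,np.array([[267.5,119.9],[301.5,119.9],[301.5,174.6],[267.5,174.6]])-.5,.1005)
H=onz(f,np.array([[270.25,133],[298.5,133],[298.5,161.1],[270.25,161.1]])-.5,.095)
for P in(W,H):
    c=P.mean(0);print('c',c,'size',P.max(0)-P.min(0),'tool',Rt.T@(c-o['ee_pos']))
E=onz(f,[[200*1.4*0+226.5,60],[231,220]],.1005);print('front edge',E)
E
```

```text
c [0.5531 0.0819 0.1005] size [0.0261 0.0402 0.    ] tool [0.0501 0.002  0.1026]
c [0.553  0.0818 0.095 ] size [0.0217 0.0213 0.    ] tool [0.0501 0.002  0.1081]
front edge [[0.5117 0.1402 0.1005]
 [0.5137 0.0251 0.1005]]
```

Emit:
servo_tool(series=[[[0.6,0.02,0],[0,0,0],1],[[0.65,0.02,0],[0,0,0],1],[[0,0,0.5],[0,0,0],1],[[0,0,0.5],[0,0,0],1],[[0,0,0.4],[0,0,0],1],[[0,0,0.2],[0,0,0],1],[[0,0,0],[0,0,0],1]])

```text
clock: 12.98
ee_pos: [0.5528, 0.0816, 0.1391]
tool_rot: [0.698, 0.717, -0.0, -0.0]
force: [0.3, 0.2, -1.2]
opening: 0.0117
gripper_force: 35.0
```

```bash
python3 - <<'E'
from h import *
plan([.5530,.0819,.114],np.radians(1.7))
f=grab('wrist','w5.png')
E
```

```text
clock 12.97 tcp [0.5528 0.0816 0.1391] tool y deg 1.5 tilt [-1.e-03  1.e-04 -1.e+00] F [ 0.3  0.2 -1.2]
shift units [0.007 0.005 0.627] rows>= 1.0
turn z units -0.027
```

Emit:
servo_tool(series=[[[0,0,0.1],[0,0,0],1],[[0,0,0.1],[0,0,0],1],[[0,0,0],[0,0,0],1]])

```text
clock: 13.4
ee_pos: [0.5528, 0.0817, 0.1312]
tool_rot: [0.698, 0.717, -0.0, -0.0]
force: [-0.3, 0.5, -0.6]
opening: 0.0118
gripper_force: 35.0
```

Emit:
servo_tool(series=[[[0,0,0.08],[0,0,0],1],[[0,0,0.08],[0,0,0],1],[[0,0,0],[0,0,0],1]])

```text
clock: 13.78
ee_pos: [0.5528, 0.0817, 0.1247]
tool_rot: [0.698, 0.717, -0.0, -0.0]
force: [0.3, -1.0, 0.2]
opening: 0.0114
gripper_force: 35.0
```

Emit:
servo_tool(series=[[[0,0,0.1],[0,0,0],1],[[0,0,0.1],[0,0,0],1],[[0,0,0.05],[0,0,0],1],[[0,0,0],[0,0,0],1]])

```text
clock: 14.28
ee_pos: [0.5529, 0.0817, 0.1148]
tool_rot: [0.698, 0.717, -0.0, -0.0]
force: [-0.0, 0.5, -0.6]
opening: 0.012
gripper_force: 35.0
```

Emit:
servo_tool(series=[[[0,0,0.04],[0,0,0],1],[[0,0,0],[0,0,0],1]])

```text
clock: 14.52
ee_pos: [0.5533, 0.0817, 0.1141]
tool_rot: [0.697, 0.717, 0.0, 0.0]
force: [-1.1, -0.3, 4.1]
opening: 0.0119
gripper_force: 35.0
```

Emit:
servo_tool(series=[[[0,0,0],[0,0,-1],1],[[0,0,0],[0,0,-1],1],[[0,0,0],[0,0,-1],1],[[0,0,0],[0,0,-1],1],[[0,0,0],[0,0,-1],1],[[0,0,0],[0,0,-1],1],[[0,0,0],[0,0,-1],1],[[0,0,0],[0,0,0],1]])

```text
clock: 15.52
ee_pos: [0.5536, 0.0817, 0.1141]
tool_rot: [0.395, 0.919, 0.0, 0.001]
force: [0.4, -1.0, 3.5]
opening: 0.0119
gripper_force: 35.0
```

Emit:
servo_tool(series=[[[0,0,0],[0,0,-1],1],[[0,0,0],[0,0,-1],1],[[0,0,0],[0,0,-1],1],[[0,0,0],[0,0,-1],1],[[0,0,0],[0,0,-1],1],[[0,0,0],[0,0,-1],1],[[0,0,0],[0,0,-1],1],[[0,0,0],[0,0,-1],1]])

```text
clock: 16.52
ee_pos: [0.5536, 0.0816, 0.114]
tool_rot: [-0.014, 1.0, -0.0, 0.001]
force: [-0.0, 0.3, 3.2]
opening: 0.0123
gripper_force: 35.0
```

```bash
python3 - <<'E'
from h import *
plan([.5530,.0819,.114],np.radians(91.7))
E
```

```text
clock 16.52 tcp [0.5536 0.0816 0.114 ] tool y deg 91.6 tilt [ 1.2e-03 -1.0e-04 -1.0e+00] F [-0.   0.3  3.2]
shift units [0.014 0.008 0.001] rows>= 1.0
turn z units -0.019
```

Turned the full quarter. Now I'll release and lift.

Emit:
servo_tool(series=[[[0,0,0],[0,0,0],0.2],[[0,0,0],[0,0,0],-0.3],[[0,0,0],[0,0,0],-0.3],[[0,0,-0.4],[0,0,0],-0.3],[[0,0,-0.8],[0,0,0],-0.3],[[0,0,-1],[0,0,0],-0.3],[[0,0,-1],[0,0,0],-0.3],[[0,0,0],[0,0,0],-0.3]])

```text
clock: 17.52
ee_pos: [0.5555, 0.0816, 0.2468]
tool_rot: [-0.013, 1.0, -0.0, 0.004]
force: [0.1, 0.6, 0.1]
opening: 0.0572
gripper_force: 0.0
```

```bash
python3 - <<'E'
from h import *
f=grab('wrist');a=grab('scene')
o=np.zeros((420,800,3),np.uint8)
o[:300,:400]=cv2.resize(f['color'][:,:,::-1],(400,300));o[:400,400:]=cv2.resize(a['color'][100:320,130:390,::-1],(400,400))
cv2.imwrite('pics/fin.png',o);plan([.55,.08,.2])
E
```

```text
clock 17.62 tcp [0.5532 0.0817 0.2423] tool y deg 91.5 tilt [ 1.4e-03 -1.0e-04 -1.0e+00] F [ 0.1  0.4 -0. ]
shift units [ 0.082 -0.041  1.058] rows>= 2.0
```

View pics/fin.png

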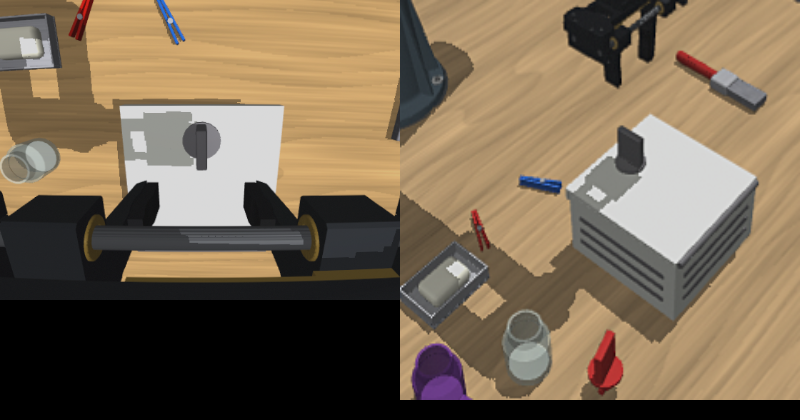

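The key stands upright in the window with its paddle across the notches. The flap is shut, the jar is standing and the gripper is clear.

```bash
python3 -c "
from workcell import manip
print(manip.job_done())"
```

```text
the job is handed in; nothing more can be done
None
```

The flap is shut and the key is home, given its quarter turn and released; the jar is standing, the soap dish, brush and pegs look undisturbed, and I handed the job in at about 17.6 s (no verdict was returned).

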